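# Slide the drilled plate out over the edge of the press base

## Robot

A 6-joint arm with a two-finger parallel gripper is mounted at the origin on the work surface. World frame = base frame: x ahead of the robot, y to its left, z up, the work surface at z = 0. Lengths are in m, angles in rad, forces in N, time in s.
With the tool pointing down it reaches from about 0.25 to 0.775 m from the base axis. Payload 4 kg.
Tool frame: the origin (TCP) lies midway between the tips of the shut fingers; the grasp point (between the pads) lies 19 mm behind it; z points along the fingers, y is the line along which they close (so a half turn about z gives the same grasp; the last joint's range is limited). The gripper opens to 94 mm and grips with 3 to 60 N. Pads are 16 mm wide; open, the fingers measure 119 mm over their backs; the gripper's body (75 mm by 177 mm) begins 78 mm behind the grasp point.
Start: joints at [1.088, 0.087, 1.371, -0, 1.684, -0.103], TCP at [0.204, 0.511, 0.206] pointing down, gripper open.
Joint ranges: [-3.1, 3.1], [-0.76, 2.03], [0.27, 2.55], [-1.08, 4.22], [0.17, 2.65], [-2.57, 2.57]. Speed limits (rad/s): [2.79, 2.79, 3.14, 3.14, 3.14, 3.14].

## Interface

Orientations are given as [roll, pitch, yaw] about the fixed x, y, z axes, in that order (R = Rz(yaw) Ry(pitch) Rx(roll)).
In Python, from bench import get_obs, snapshot, close_job gives the robot as it stands. The module is installed in compiled form; this text tells all that it offers.
- The arm moves only by the tool drive_tool, never from a script. Its argument "commands" is a list of rows, each a list of 6 numbers: the shift along the tool's x, y, z in units of 0.04 m (1.0 is 0.04 m), then the turn, a rotation vector about the tool's x, y, z in units of 0.1 rad (1.0 is 0.1 rad). In form: [[dx, dy, dz, wx, wy, wz], ...]. A call has 1 to 20 rows; each row shifts and turns the commanded pose from where the row before left it, along the tool's axes as they then stand; what a row does not reach is not made up. A row lasts 1/8 s, in which the tool goes at most 62.5 mm and 10.7 degrees, less where a joint would pass 70% of its speed; a pose out of reach is approached as far as the arm can. A call with a number of a shift or a turn outside -1 to 1 is refused whole. A call with a gripper value outside its range is refused whole. "gripper" is the closure, from 0 (fully open) to 1 (shut), set as the call begins (left out, the last holds). The fingers move at their own pace and stop on an object; the grip force is fixed at half the most. Time passes only in rows, so rows that do not move let the fingers close. It gives the time, the measured TCP pose, the force, the opening and the grip force at its end, in the units of the state.
- get_obs(): the state, without advancing time (a new reading comes with each control period).
- snapshot(name): name is "scene" or "top" or "wrist"; returns a dict with "image" (480x640x3 uint8, blue, green, red), "range_z" (480x640 float32, m along the optical axis (not along the pixel's ray), 0 where there is no reading), "fx", "fy", "cx", "cy" (pixels), "rvec" (rotation vector, rad) and "tvec" (3), from world to camera coordinates, as OpenCV has them. Camera axes: x right, y down, z forward; pixel columns grow to the right and rows downward; lengths in m; the calibration is good to about 2 mm. A picture is of the moment at which its call begins.
- close_job(): hands the job in; it is judged then, once.
The state is a dict: "time": time; "joint_positions": joint angles; "qvel": joint speeds; "joint_torque": joint torques, N m; "tool_pos": TCP position; "ee_rot": TCP orientation; "wrist_force": force on the tool from outside, world axes, zero at the start; "wrist_torque": the same for the moment, N m; "width": finger opening in m; "finger_force": force on a finger pad.
Only numpy, scipy, OpenCV 4.12 (cv2) and the standard library are available. Lean on these libraries where they do the work, as an engineer would, in place of code of your own. Each camera call takes 0.05 s, during which the arm holds its last target. There are 200 camera calls.

## Task

Push the drilled plate along the top of the press base, without picking it up, until it sticks out about 40 mm, squarely, over the base's far long edge (the one away from the robot), so that screws can be started from below. Leave it lying flat there with the hand clear, and leave the square blank plate, the bushing and everything else where they are.

Things in the scene. Friction and masses are not known exactly. Their poses are not given: they have to be found in the camera images.
- base: Fixed bare press base: a flat dark steel slab, 260 mm (its x) by 460 mm (its y), 12 mm thick, standing level on four rubber feet so that its flat top, with no rim, is 50 mm above the table. Origin on the table under its centre; its x axis points away from the robot across the slab to the far long edge, 130 mm from the origin, y runs along that edge, z up. Its place and yaw (up to 0.25 rad) vary.
- base_edge (a point): Middle of the base's far long edge, at the height of the slab's top (50 mm above the table). Same axes as the base.
- plate: The drilled plate to slide: loose flat aluminium plate, 120 mm (its x) by 130 mm (its y) and 8 mm thick, about 0.3 kg, with a row of three 16 mm through holes, 40 mm apart along y, whose centres lie 20 mm from its leading (+x) edge. Origin at the centre of its underside; it lies flat on the base's left or right half, x roughly towards the far edge but turned up to 0.3 rad from the base. It slides with ordinary dry friction and tips off if more than half of it hangs out.
- plate_front (a point): Middle of the plate's leading (+x, drilled) edge, at its underside, 60 mm from the plate's origin. Same axes as the plate.
- blank: Bystander: loose square aluminium plate without holes, 100 x 100 x 8 mm, on the other half of the base. Origin at the centre of its underside.
- bushing: Bystander: loose brass tube standing upright on the base between the two plates, 30 mm outside diameter, 35 mm high. Origin at the centre of its underside.
- tub: Bystander: closed white plastic tub, 138 x 198 mm and 81 mm high, on the table to the left of the base. Origin at the centre of its underside.
- jar: Bystander: glass jar with a steel cap, 70 mm diameter, 85 mm high, on the table to the right of the base. Origin at the centre of its underside.
- nozzle: Bystander: steel press nozzle, stepped and round, 60 mm diameter, 85 mm high, standing on the table to the right of the base. Origin at the centre of its underside.
- screwdriver: Bystander: screwdriver lying on the table beyond the base. Origin near its middle, under it.
- wrench: Bystander: open wrench lying on the table to the left, nearer the robot than the tub. Origin near its middle, under it.
There are look-alikes about, which are no part of the job. Leave any blue or red look-alike of the plate alone.

How it is judged:
At the end, for the whole second after the job is handed in: Middle of the leading edge 30 to 50 mm past the base's far edge; plate square to it within 0.12 rad, flat (0.05 rad; underside within 4 mm of the base's top), centre within 175 mm of the edge's middle sideways, at rest; each bystander within 15 mm of its start (x of plate_front in the frame of base_edge between 0.03 and 0.05 m and angle between the x axis of plate and the x axis of base, either way round below 0.12 rad and y of plate in the frame of base between -0.175 and 0.175 m and angle between plate's own z axis and vertical below 0.05 rad and height (world z) of plate between 0.046 and 0.054 m and linear speed of plate below 0.01 m/s and angular speed of plate below 0.05 rad/s and distance of each of blank, bushing, tub, jar, nozzle, screwdriver, wrench from where it was at the start of the episode below 0.015 m); the robot touches nothing.
It fails at once if the drilled plate is lifted or tipped off the base (raised more than 8 mm, or tilted more than 0.15 rad) (height (world z) of plate above 0.058 m or angle between plate's own z axis and vertical above 0.15 rad).
It fails at once if the blank plate or the bushing on the base is disturbed (moved more than 15 mm, or the bushing tipped over) (distance of any of blank, bushing from where it was at the start of the episode above 0.015 m or angle between bushing's own z axis and vertical above 0.4 rad).
It fails at once if something on the table is moved more than 15 mm (distance of any of tub, jar, nozzle, screwdriver, wrench from where it was at the start of the episode above 0.015 m).
It also fails if it takes over 45 s, if anything falls off the work surface, if the arm or the gripper's body presses on something with over 40 N, if the wrist force passes 120 N, or if a joint passes its speed limit or range.

## Working session

There is one attempt and no reset: what is moved stays moved. The work goes in short steps, Python scripts to look and compute and a tool call to move; the robot and the scene stay as the last step left them, time stands still between calls to the robot, and variables do not carry over. Pictures are saved under pics/ and viewed, at most 10 in all, crops included, and the job is handed in when it is done.

Besides the shell and the picture viewer there is one more tool, called after "Emit:" by a JSON object that holds its "method" and its "body". drive_tool: Moves the arm, as the interface text tells. Its arguments: {"type":"object","properties":{"commands":{"type":"array"},"gripper":{"type":"number"}},"required":["commands"]}

```bash
mkdir -p pics
cat > h.py <<'E'
import numpy as np, cv2
from bench import get_obs, snapshot
def cam(s):
    R=cv2.Rodrigues(np.array(s["rvec"],float))[0]; return R,np.array(s["tvec"],float).ravel()
def ray(s,uv,z):
    R,t=cam(s); uv=np.atleast_2d(np.array(uv,float))
    d=np.c_[(uv[:,0]-s["cx"])/s["fx"],(uv[:,1]-s["cy"])/s["fy"],np.ones(len(uv))]@R
    c=-R.T@t; k=(z-c[2])/d[:,2]; return c+d*k[:,None]
def proj(s,P):
    R,t=cam(s); q=np.atleast_2d(P)@R.T+t
    return np.c_[q[:,0]/q[:,2]*s["fx"]+s["cx"],q[:,1]/q[:,2]*s["fy"]+s["cy"]]
def world(s):
    R,t=cam(s); v,u=np.mgrid[:480,:640]; z=s["range_z"]
    p=np.stack([(u-s["cx"])/s["fx"]*z,(v-s["cy"])/s["fy"]*z,z],-1)
    return (p-t)@R
E
python3 - <<'E'
from h import *
import pickle
for n in("top","scene"):
    s=snapshot(n); pickle.dump(s,open(n+"0.pkl","wb")); cv2.imwrite(f"pics/{n}0.png",s["image"])
    R,t=cam(s); print(n,-R.T@t,R[2],s["fx"])
o=get_obs(); print(o["time"],o["tool_pos"],o["ee_rot"],o["wrist_force"],o["width"])
E
```

```text
top [0.23848203 0.00946243 1.59368742] [ 0.1954123   0.0131303  -0.98063328] 555.3305346301495
scene [ 1.25936693 -0.60351895  0.94923305] [-0.55167408  0.47733526 -0.68396401] 524.4910912704966
0.1 [0.20366507 0.51036002 0.20443373] [-3.13958320e+00 -1.95573198e-04  2.76180384e+00] [-0.29509516 -0.69871662 -0.39396219] 0.09396619728766599
```

View pics/top0.png

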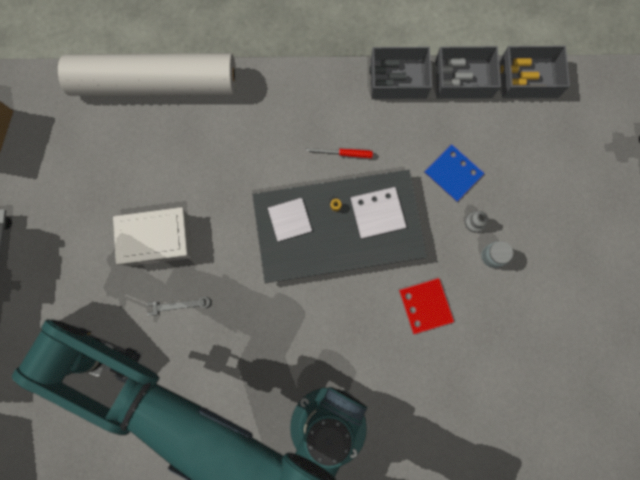

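View pics/scene0.png

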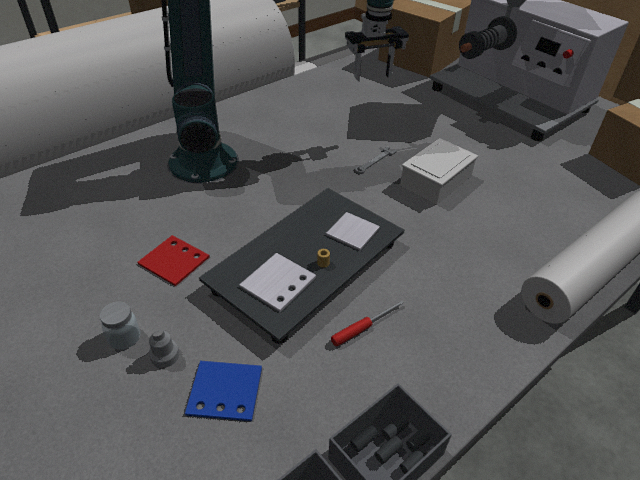

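The top view shows the drilled plate at (378,212) on the base. The blank is at (290,220), the bushing at (337,205), and the screwdriver at (343,153). Candidates for the plate are the grey drilled one (378,212), the blue one (454,172), the red one (427,305) and the undrilled one (290,220). Only the first is bare aluminium with three holes and lies on the base. I'll measure and confirm with a crop.

```bash
cat > m.py <<'E'
from h import *
import sys
def quad(c): 
    r=cv2.minAreaRect(c); return cv2.boxPoints(r)
def measure(s,verbose=True):
    im=s["image"]; W=world(s); g=im.max(2).astype(int); sat=g-im.min(2)
    hz=W[...,2]; on=(W[...,0]>.3)&(W[...,0]<.85)&(abs(W[...,1])<.45)
    out={}
    light=((g>130)&(sat<40)&on&(hz>.03)&(hz<.075)).astype(np.uint8)
    cs=[c for c in cv2.findContours(light,0,2)[0] if cv2.contourArea(c)>500]
    for c in cs:
        p=ray(s,c[:,0,:],.058)[:,:2]
        r=cv2.minAreaRect(p.astype(np.float32)*1000)
        out.setdefault("plates",[]).append((r,cv2.contourArea(c),c))
    slab=(on&(hz>.03)&(hz<.075)).astype(np.uint8)
    slab=cv2.morphologyEx(slab,cv2.MORPH_OPEN,np.ones((5,5)))
    c=max(cv2.findContours(slab,0,2)[0],key=cv2.contourArea)
    out["base"]=(cv2.minAreaRect(ray(s,c[:,0,:],.05)[:,:2].astype(np.float32)*1000),c)
    return out
E
python3 - <<'E'
from m import *
import pickle
for n in("top","scene"):
    s=pickle.load(open(n+"0.pkl","rb")); o=measure(s); print(n,"base",o["base"][0])
    for r,a,c in o["plates"]: print("  plate",r,a)
    W=world(s); im=s["image"].astype(int); 
    hz=W[...,2]; inb=(W[...,0]>.4)&(W[...,0]<.8)&(abs(W[...,1])<.3)
    br=inb&(hz>.07)&(hz<.1)&(im[...,2]-im[...,0]>40); print("  bushing",W[br].mean(0)if br.any() else 0, br.sum())
    rd=(im[...,2]>110)&(im[...,1]<60)&(W[...,0]>.68)&(W[...,0]<1); print("  sd handle x",W[rd][:,0].min(),W[rd].mean(0))
    cv2.imwrite(f"pics/d{n}.png",0*im)
    v=s["image"].copy(); cv2.drawContours(v,[o["base"][1]],-1,(0,255,0),1); cv2.drawContours(v,[c for _,_,c in o["plates"]],-1,(0,0,255),1)
    if n=="top": cv2.imwrite("pics/crop.png",cv2.resize(v[130:300,230:520],None,fx=2.7,fy=2.7,interpolation=2))
E
```

```text
top base ((548.7542724609375, -31.82501220703125), (260.83636474609375, 459.70330810546875), 8.983912467956543)
  plate ((565.9540405273438, 105.23464965820312), (101.66272735595703, 101.79354095458984), 16.900127410888672) 1195.5
  plate ((585.342041015625, -145.11526489257812), (122.48336791992188, 132.01454162597656), 13.240346908569336) 1883.0
  bushing [ 0.60168335 -0.02462168  0.08334745] 80
  sd handle x 0.759093581301161 [ 0.77210611 -0.08819095  0.02272615]
scene base ((556.6978759765625, -34.105560302734375), (264.6445617675781, 464.15155029296875), 8.98605728149414)
  plate ((588.6603393554688, -144.86212158203125), (119.56819152832031, 128.98626708984375), 13.35236930847168) 2119.0
  plate ((568.8387451171875, 104.91497802734375), (99.38085174560547, 98.61665344238281), 16.785472869873047) 966.0
  bushing [ 0.60715229 -0.02479288  0.08279097] 69
  sd handle x 0.7630328068143855 [ 0.77904542 -0.08709786  0.0227117 ][ WARN:0@0.216] global loadsave.cpp:1063 imwrite_ Unsupported depth image for selected encoder is fallbacked to CV_8U.
```

View pics/crop.png

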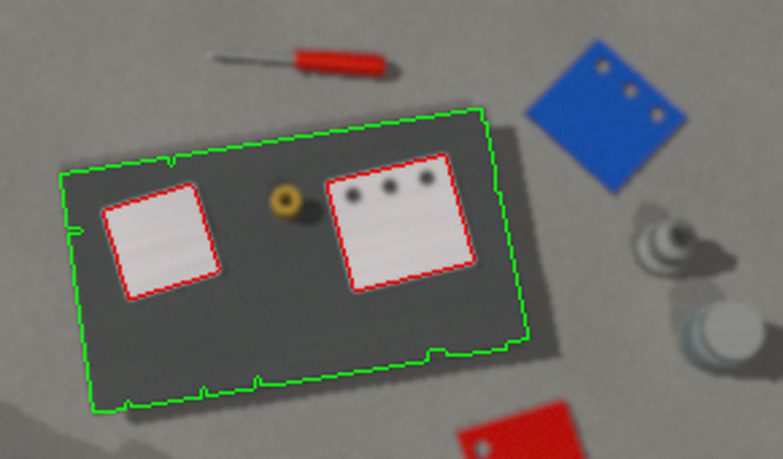

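The crop confirms it: bare aluminium, three dark holes at crop (353,195), (390,186) and (427,178) facing the far edge. It is 4° off square and needs a push of about 92 mm. I'll move behind it at height first.

Emit:
{"method": "drive_tool", "body": {"commands": [[-0.72,-0.715,0,0,0,0],[-0.72,-0.715,0,0,0,0],[-0.72,-0.715,0,0,0,0],[-0.72,-0.715,0,0,0,0],[-0.72,-0.715,0,0,0,0],[-0.72,-0.715,0,0,0,0],[-0.72,-0.715,0,0,0,0],[-0.72,-0.715,0,0,0,0],[-0.72,-0.715,0,0,0,0],[-0.72,-0.715,0,0,0,0],[-0.72,-0.715,0,0,0,0],[-0.72,-0.715,0,0,0,0],[-0.72,-0.715,0,0,0,0],[-0.72,-0.715,0,0,0,0],[-0.72,-0.715,0,0,0,0],[-0.72,-0.715,0,0,0,0],[-0.72,-0.715,0,0,0,0],[-0.72,-0.715,0,0,0,0]], "gripper": 0}}

```text
time: 2.35
tool_pos: [0.4946, -0.1606, 0.2048]
ee_rot: [3.141, -0.001, 2.762]
wrist_force: [0.8, 0.7, 0.3]
width: 0.0943
finger_force: 0.0
```

Emit:
{"method": "drive_tool", "body": {"commands": [[0,0,0,0,0,1],[0,0,0,0,0,1],[0,0,0,0,0,1],[0,0,0,0,0,1],[0,0,0,0,0,1],[0,0,0,0,0,1],[0,0,0,0,0,1],[0,0,0,0,0,1],[0,0,0,0,0,1],[0,0,0,0,0,1],[0,0,0,0,0,1],[0,0,0,0,0,1],[0,0,0,0,0,1],[0,0,0,0,0,1],[0,0,0,0,0,1],[0,0,0,0,0,1],[0,0,0,0,0,1],[0,0,0,0,0,1],[0,0,0,0,0,1],[0,0,0,0,0,1]]}}

```text
time: 4.85
tool_pos: [0.4942, -0.1593, 0.2048]
ee_rot: [-3.14, 0.0, 0.759]
wrist_force: [0.4, -0.1, 1.0]
width: 0.0941
finger_force: 0.0
```

Emit:
{"method": "drive_tool", "body": {"commands": [[0,0,0,0,0,1],[0,0,0,0,0,1],[0,0,0,0,0,1],[0,0,0,0,0,1],[0,0,0,0,0,1],[0,0,0,0,0,1],[0,0,0,0,0,0],[0,0,0,0,0,0]]}}

```text
time: 5.85
tool_pos: [0.4944, -0.1594, 0.2051]
ee_rot: [-3.141, 0.001, 0.163]
wrist_force: [0.1, -0.8, 0.3]
width: 0.0939
finger_force: 0.0
```

Emit:
{"method": "drive_tool", "body": {"commands": [[0,0,0.8,0,0,0],[0,0,0.8,0,0,0],[0,0,0.8,0,0,0],[0,0,0.5,0,0,0],[0,0,0.5,0,0,0],[0,0,0.2,0,0,0],[0,0,0.17,0,0,0],[0,0,0,0,0,0]]}}

```text
time: 6.85
tool_pos: [0.4946, -0.1595, 0.0547]
ee_rot: [-3.142, -0.0, 0.162]
wrist_force: [0.7, -0.3, 0.1]
width: 0.0939
finger_force: 0.0
```

Run:
```python
from h import *
s=snapshot("scene"); cv2.imwrite("pics/s1.png",cv2.resize(s["image"][140:360,150:450],None,fx=2.6,fy=2.6,interpolation=2)); o=get_obs(); print(o["tool_pos"],o["wrist_force"])
```

```text
[ 0.49485484 -0.1596091   0.0551856 ] [-0.02575826 -0.42375326 -0.4011599 ]
```

View pics/s1.png

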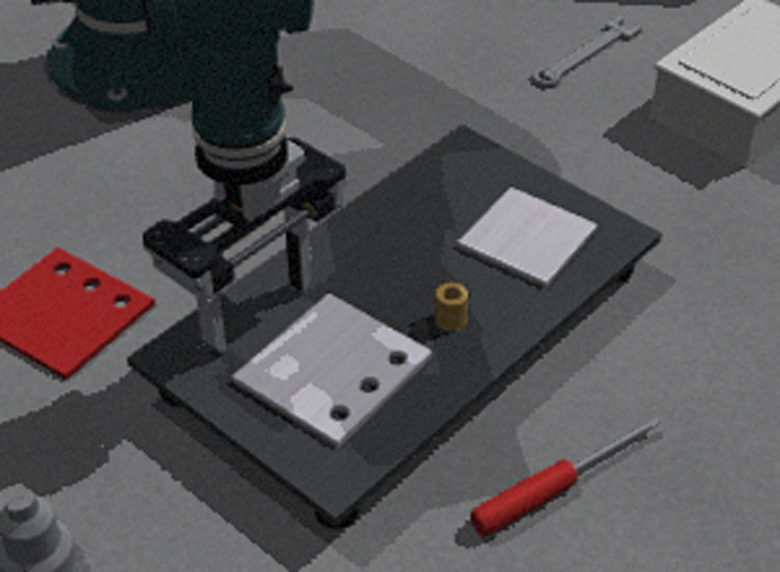

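The fingers stand just behind the plate's rear edge, at about (205,345) and (295,285) in the crop, with the bushing well clear at (452,305). I'll push most of the way slowly.

Emit:
{"method": "drive_tool", "body": {"commands": [[0,0,0.04,0,0,0],[0.25,0,0,0,0,0],[0.25,0,0,0,0,0],[0.2,0,0,0,0,0],[0.2,0,0,0,0,0],[0.2,0,0,0,0,0],[0.2,0,0,0,0,0],[0.2,0,0,0,0,0],[0.2,0,0,0,0,0],[0.2,0,0,0,0,0],[0.2,0,0,0,0,0],[0.15,0,0,0,0,0],[0.1,0,0,0,0,0],[0,0,0,0,0,0]]}}

```text
time: 8.65
tool_pos: [0.5879, -0.1443, 0.0533]
ee_rot: [3.141, -0.001, 0.162]
wrist_force: [0.3, -0.0, 0.8]
width: 0.0942
finger_force: 0.0
```

```bash
cat > rel.py <<'E'
from m import *
import pickle
# base from first views per camera; plate now, in the same camera
o=get_obs(); print(o["time"],o["tool_pos"],o["wrist_force"])
for n in("top","scene"):
    s=snapshot(n); im=s["image"]
    s0=pickle.load(open(n+"0.pkl","rb"))
    W=world(s); g=im.max(2).astype(int); sat=g-im.min(2); hz=W[...,2]
    k=((g>95)&(sat<40)&(hz>.045)&(hz<.07)&(W[...,0]>.45)&(W[...,0]<.8)&(W[...,1]<-.05)&(W[...,1]>-.3)).astype(np.uint8)
    k=cv2.morphologyEx(k,cv2.MORPH_OPEN,np.ones((3,3)))
    c=max(cv2.findContours(k,0,2)[0],key=cv2.contourArea)
    (px,py),(w,h),a=cv2.minAreaRect(ray(s,c[:,0,:],.058)[:,:2].astype(np.float32)*1000)
    (bx,by),_,ba=measure(s0)["base"][0] 
    if n=="scene": bx,by=bx-5,by+2.3   # side walls seen: shift by plate/top comparison
    t=np.radians(ba); d=np.array([px-bx,py-by]); x=d@[np.cos(t),np.sin(t)]; y=d@[-np.sin(t),np.cos(t)]
    print(n,"centre",(px,py),(w,h),a,"rel x,y",x,y,"overhang",x+60-130,"dyaw",a-ba)
    v=im.copy(); cv2.drawContours(v,[c],-1,(0,0,255),1); cv2.imwrite(f"pics/r_{n}_{o['time']:.1f}.png",v)
E
python3 rel.py
```

```text
8.65 [ 0.58792345 -0.14425455  0.05325606] [ 0.33709754 -0.01992672  0.75243188]
top centre (674.8650512695312, -88.0577392578125) (45.9559326171875, 68.39179992675781) 89.33460998535156 rel x,y 115.78253862965114 -75.23597458497541 overhang 45.78253862965113 dyaw 80.35069751739502
scene centre (658.5684814453125, -137.38380432128906) (121.91304016113281, 131.26956176757812) 9.619174003601074 rel x,y 89.06821630595053 -120.97497578993394 overhang 19.06821630595053 dyaw 0.6331167221069336
```

The scene view puts the overhang at about 19 mm and the angle at 0.6°. The arm hides the plate in the top view. I'll push 21 mm further, then back off, lift and look.

Emit:
{"method": "drive_tool", "body": {"commands": [[0.15,0,0,0,0,0],[0.15,0,0,0,0,0],[0.125,0,0,0,0,0],[0.1,0,0,0,0,0],[0,0,0,0,0,0],[0,0,0,0,0,0],[-0.3,0,0,0,0,0],[-0.5,0,0,0,0,0],[-0.5,0,-0.4,0,0,0],[-0.8,0,-0.8,0,0,0],[-0.8,0,-0.8,0,0,0],[-0.8,0,-0.8,0,0,0],[-0.8,0,-0.8,0,0,0],[-0.8,0,0,0,0,0],[0,0,0,0,0,0],[0,0,0,0,0,0]]}}

```text
time: 10.75
tool_pos: [0.3988, -0.1749, 0.1967]
ee_rot: [-3.141, -0.0, 0.162]
wrist_force: [-0.2, 0.4, -0.2]
width: 0.0942
finger_force: 0.0
```

```bash
python3 rel.py; ls pics
```

```text
10.75 [ 0.39882809 -0.17492167  0.19667405] [-0.2291364   0.41248363 -0.19940177]
top centre (674.7535400390625, -134.6699981689453) (122.29027557373047, 136.90953063964844) 8.795278549194336 rel x,y 108.39355857018916 -121.25899153556084 overhang 38.39355857018916 dyaw -0.18863391876220703
scene centre (679.1139526367188, -133.87884521484375) (121.27870178222656, 131.17813110351562) 9.229443550109863 rel x,y 109.9089741413011 -120.72211681138744 overhang 39.90897414130109 dyaw 0.24338626861572266
crop.png
dscene.png
dtop.png
r_scene_10.8.png
r_scene_8.7.png
r_top_10.8.png
r_top_8.7.png
s1.png
scene0.png
top0.png
```

Run:
```python
import cv2
a=cv2.imread("pics/r_top_10.8.png")[130:300,230:520]; b=cv2.imread("pics/r_scene_10.8.png")[170:370,180:440]
a=cv2.resize(a,(600,352),interpolation=2)[:, :]; b=cv2.resize(b,(312,240))
import numpy as np
c=np.zeros((600,640,3),np.uint8); c[:352,:600]=a; c[356:596,:312]=b; cv2.imwrite("pics/final.png",c)
```

```text
(no output)
```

View pics/final.png

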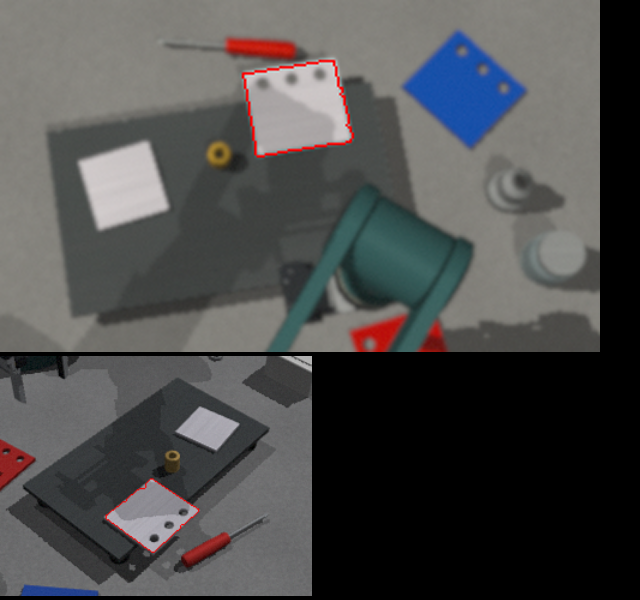

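The plate lies flat and square. Its drilled front edge, at (243,73) to (335,60) in the picture, hangs about 39 mm past the base's far edge. The bystanders haven't moved and the hand is clear, so I'm handing in.

```bash
python3 -c "
from bench import close_job; print(close_job())"
```

```text
the job is handed in; nothing more can be done
None
```

I pushed the drilled plate to about 39 mm past the base's far edge (38.4 and 39.9 mm in the two views), within 0.3° of square and lying flat with the hand clear; the bystanders looked unmoved in the final pictures, and the job is handed in, though no verdict was returned.

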